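# Press a drill-chuck arbor home and hang it in the tool fork

### The job

Take the arbor (the flanged steel tool with the tapered shank, not the plain punch) out of the rack and press or tap its shank down into the drill chuck that stands in the cushioned nest until the arbor's collar sits flush on the chuck, going gently: the nest must never feel more than about 35 N. Then lift the pair out, the chuck held by the taper's friction alone, and hang it by the arbor's flange at the back of the fork's slot, and let go; leave the punch and the other things on the bench alone.

Things in the scene. Friction and masses are not known exactly. Their poses are not given: they have to be found in the camera images.
- arbor_mid (a point): Middle of the loose bright steel arbor (120 g), 96 mm long, turned round, standing upright in one of the rack's two holes; its z axis points up along it. Along that axis from this point, in mm: tapered shank from -48 (tip, 13 mm across) to -18 (18 mm across), collar 30 mm across from -18 to -13, neck 16 mm across from -13 to +2, flange 34 mm across from +2 to +8, plain round grip 18 mm across from +8 to +48 (top).
- arbor_seat (a point): Point on the arbor's axis in the plane of its collar's underside (18 mm below its middle). This underside must come flush on the chuck's face.
- arbor_flange (a point): Point on the arbor's axis in the plane of its flange's underside (2 mm above its middle). This underside rests on the fork when hung.
- punch_mid (a point): Middle of the plain steel punch that stands in the rack's other hole: 80 mm long, straight 16 mm shank, one 30 mm collar, no flange. Not wanted.
- rack_top (a point): Centre of the top of the fixed grey plastic rack block, 50 x 150 x 45 mm, long along its y axis; two holes 22 mm wide, 38 mm deep, 45 mm either side of the centre along y. The tools' collars rest on its top.
- chuck_face (a point): Centre of the upper face of the loose dark steel drill chuck (about 220 g), 38 mm across and 52 mm high, standing upright, nose down, in the nest. The tapered socket opens upward here, about 17 mm wide at the mouth, 34 mm deep. It starts to grip the shank about 2.5 mm before the collar is flush; pressing flush takes about 12 to 25 N and after that only the nest gives. Once home it holds its own weight by friction, but a hard jolt or a drop can shake it loose.
- chuck: The same chuck; origin at the centre of the nose's underside, z up.
- nest: The fixed round aluminium nest, 72 mm across, origin at the centre of its underside on the bench. Its black cup (47 mm across, recess 35 mm wide and 5 mm deep; the chuck's nose is 26 mm wide) sits on a spring cushion and sinks several mm (13 at most) when pressed.
- fork_slot (a point): Top surface of the fixed fork plate at the centre of the arbor's hung position, near the closed end of the slot, 115 mm above the bench. The slot is 21 mm wide and opens along the fork's -x axis: straight prongs reach 34 mm from this point that way, flared tips to 46 mm; it closes 10.5 mm behind. The plate is 6 mm thick and 54 mm wide; its post stands 67 to 83 mm behind, none of it more than 3 mm above the plate.
- loupe: Black eye loupe, 35 mm wide, 27 mm high, standing on the bench. Leave alone.
- tweezers: Steel tweezers, 122 mm long, lying on the bench. Leave alone.
Things that resemble listed ones, but are neither listed nor needed, are in the scene too. Leave any blue or orange look-alike of the part that bears arbor_mid alone.

How it is judged:
By the outcome, as a careful person would: the job done as asked, in the order asked, and still so for the second after the job is handed in, with the robot touching nothing.
It also fails if it takes over 58 s, if anything falls off the work surface, if the arm or the gripper's body presses on something with over 40 N, if the wrist force passes 120 N, or if a joint passes its speed limit or range.

### The arm

A 6-joint arm with a two-finger parallel gripper is mounted at the origin on a cart in front of the work surface, level with it; the furniture and walls round the work are solid. World frame = base frame: x ahead of the robot, y to its left, z up, the work surface at z = 0. Lengths are in mm, angles in rad, forces in N, time in s.
With the tool pointing down it reaches from about 350 to 775 mm from the base axis. Payload 7.3 kg.
Tool frame: the origin (TCP) lies midway between the tips of the shut fingers; the grasp point (between the pads) lies 19 mm behind it; z points along the fingers, y is the direction in which the jaws open and shut (so a half turn about z gives the same grasp; the last joint's range is limited). The gripper opens to 92 mm and grips with 3 to 60 N. Pads are 19 mm wide; open, the fingers measure 130 mm over their backs; the gripper's body (75 mm by 190 mm) begins 47 mm behind the grasp point.
Start: joints at [-1.321, 0.342, 1.524, -0, 1.275, -0.146], TCP at [202.435, -484.422, 226.741] pointing down, gripper open.
Joint ranges: [-2.53, 2.53], [-0.77, 2.02], [0.04, 2.7], [-1, 4.14], [0.28, 2.66], [-3.11, 3.11]. Speed limits (rad/s): [2.57, 2.57, 3.14, 3.14, 3.14, 3.14].

### API

Orientations are given as a unit quaternion [x, y, z, w].
In Python, from station import readout, optics, r gives the robot as it stands.
- The arm moves only by the shell command python3 -m jog 'ROWS' [OPENING]. ROWS is JSON, a list of rows, each an object of numbers: "x", "y", "z": the shift along the tool's x, y, z in m; "wx", "wy", "wz": the turn, a rotation vector about the tool's x, y, z in degrees. In form: [{"x": .., "y": .., "z": .., "wx": .., "wy": .., "wz": ..}, ...]. A call has 1 to 12 rows; each row is the pose to reach, as a shift and turn from the pose commanded when the call began, along the tool's axes at that moment; what a row does not reach only later rows make up. A row lasts 1/10 s, in which the tool goes at most 50 mm and 8.59 degrees, less where a joint would pass 70% of its speed; a pose out of reach is approached as far as the arm can. A call with a gripper value outside its range is refused whole. OPENING is the opening in per cent of the stroke, from 0 (shut) to 100 (fully open), set as the call begins (- or left out, the last holds). The fingers move at their own pace and stop on an object; the grip force is fixed at half the most. Time passes only in rows, so rows that repeat a pose let the fingers close. It gives the time, the measured TCP pose, the force and the opening at its end, in the units of the state.
- readout.state(): the state, without advancing time (a new reading comes with each control period).
- optics.capture(name): name is "side" or "top"; returns a dict with "img" (384x512x3 uint8, red, green, blue), "fx", "fy", "cx", "cy" (pixels), "T" (4x4, takes a point from camera to world coordinates). Camera axes: x right, y down, z forward; pixel columns grow to the right and rows downward; lengths in mm; the calibration is good to about 2 mm. A picture is of the moment at which its call begins. There is no depth.
- r.job_done(): hands the job in, once; it reports no verdict.
Trained networks look in a picture, given as the dict that the camera call returned (one of the last four; its "shot" number tells which), for a name from the list of things; names that differ only in an ending like _2 or _b are one class to them, and where a whole thing is asked for, a point or a joint stands for the part that bears it (a point fixed in the world has none). Each returns a list of dicts, best first, with "confidence" (0 to 1); they miss things now and then, are a little off and sometimes report something else, mostly with a low value. They report only what shows in the picture. A call takes as long as a camera call. They do not tell look-alikes from the thing itself.
- optics.trace(target, picture): "pixels" (384x512 bool, what is visible of it) and "bbox" ([centre column, centre row, width, height] in pixels, round what is visible of it).
The state is a dict: "clock": time; "joint_pos": joint angles; "qvel": joint speeds; "tau": joint torques, N m; "tool_pos": TCP position; "eef_rot": TCP orientation; "contact_force": force on the tool from outside, world axes, zero at the start; "torque": the same for the moment, N m; "opening": finger opening in mm.
Only numpy, scipy, OpenCV 4.12 (cv2) and the standard library are available. Lean on these libraries where they do the work, as an engineer would, in place of code of your own. Each camera call takes 0.05 s, during which the arm holds its last target. There are 200 camera calls.

## Working session

There is one attempt and no reset: what is moved stays moved. The work goes in short steps, Python scripts to look and compute and a shell command to move; the robot and the scene stay as the last step left them, time stands still between calls to the robot, and variables do not carry over. Pictures are saved under pics/ and viewed, about 8 in all and at most 12, crops included, and the job is handed in when it is done.

```bash
mkdir -p pics; ls; python3 - <<'E'
from station import readout, optics, r
import cv2,numpy as np
s=readout.state();print(s)
for n in("side","top"):
    p=optics.capture(n);cv2.imwrite(f"pics/a_{n}.png",cv2.resize(p["img"][:,:,::-1],(800,600)))
    print(n,p["fx"],p["fy"],p["cx"],p["cy"],np.round(p["T"],3).tolist())
    for t in("arbor_mid","punch_mid","rack_top","chuck","nest","fork_slot","loupe"):
        try:
            for d in optics.trace(t,p)[:3]:print(t,round(d["confidence"],2),np.round(d["bbox"],1))
        except Exception as e:print(t,e)
E
```

```text
pics
{'clock': 0.0, 'joint_pos': array([-1.32096893e+00,  3.42734997e-01,  1.52504079e+00, -1.45130526e-06,
        1.27542180e+00, -1.45992682e-01]), 'qvel': array([ 0.0004417 ,  0.00034774,  0.00125788, -0.0016233 , -0.00095227,
       -0.000402  ]), 'tau': array([-1.48338622e-03, -4.31247175e+01, -2.44224304e+01,  7.15863495e-02,
        5.58611273e-02, -1.08374181e-04]), 'tool_pos': array([ 202.33882967, -483.98023565,  226.03031357]), 'eef_rot': array([ 9.80479291e-01,  1.96620742e-01, -4.23363149e-05, -8.01348594e-04]), 'contact_force': array([-0.3360347 , -0.03516468, -0.72125651]), 'torque': array([ 0.02124886, -0.04519527,  0.01284657]), 'opening': 91.65159325789308}
side 494.06905727803957 494.06905727803957 252.93720138506592 187.74345263893537 [[0.984, -0.086, 0.157, 377.485], [-0.178, -0.541, 0.822, -871.651], [0.014, -0.837, -0.548, 655.039], [0.0, 0.0, 0.0, 1.0]]
arbor_mid 0.94 [268.9 247.1  17.1  34.6]
arbor_mid 0.82 [227.8 227.   20.3  37.4]
arbor_mid 0.76 [286.9 219.3  15.2  41.7]
punch_mid 0.56 [292.1 282.2  21.2  30.9]
punch_mid 0.32 [280.7 284.1  62.2  69.1]
rack_top 0.76 [280.1 286.1  61.3  72.1]
nest 0.88 [249.5 203.2  33.2  23.3]
nest 0.59 [263.6 147.3  67.6  58. ]
fork_slot 0.6 [262.8 146.7  64.6  52.3]
loupe 0.6 [312.1 206.7  18.8  13.2]
top 490.3171563654809 490.3171563654809 252.33434817948054 189.6532283782636 [[-0.008, -0.997, 0.082, 416.05], [-1.0, 0.008, -0.002, -43.463], [0.001, -0.082, -0.997, 1297.315], [0.0, 0.0, 0.0, 1.0]]
arbor_mid 0.75 [158.4 157.4  42.9  61.8]
arbor_mid 0.56 [313.1 181.1  13.8  11.8]
arbor_mid 0.56 [341.9 215.8  14.9  10.9]
rack_top 0.56 [328.6 180.1  58.1  32.4]
chuck 0.63 [220.  183.5  15.2  18.4]
chuck 0.53 [312.9 182.3  12.9  12.5]
nest 0.75 [222.7 187.2  27.2  25.3]
fork_slot 0.85 [156.2 158.2  41.1  60. ]
```

View pics/a_side.png

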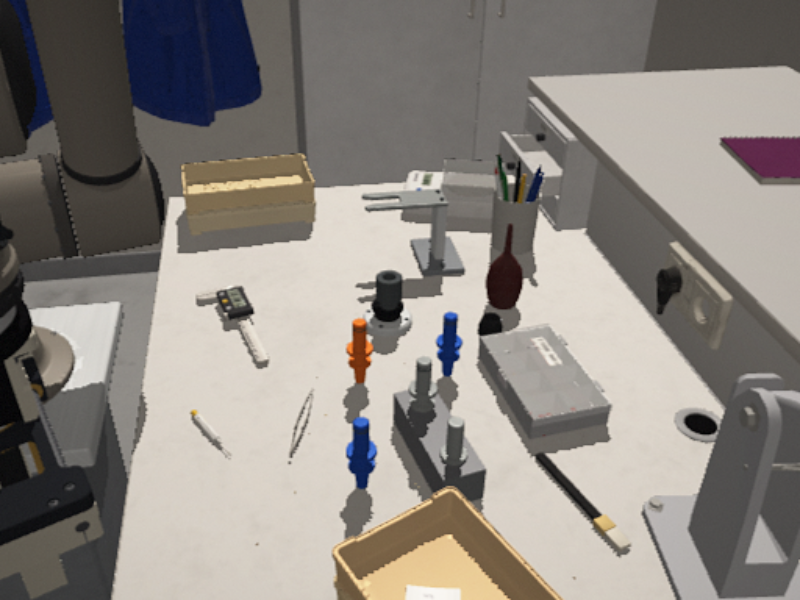

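View pics/a_top.png

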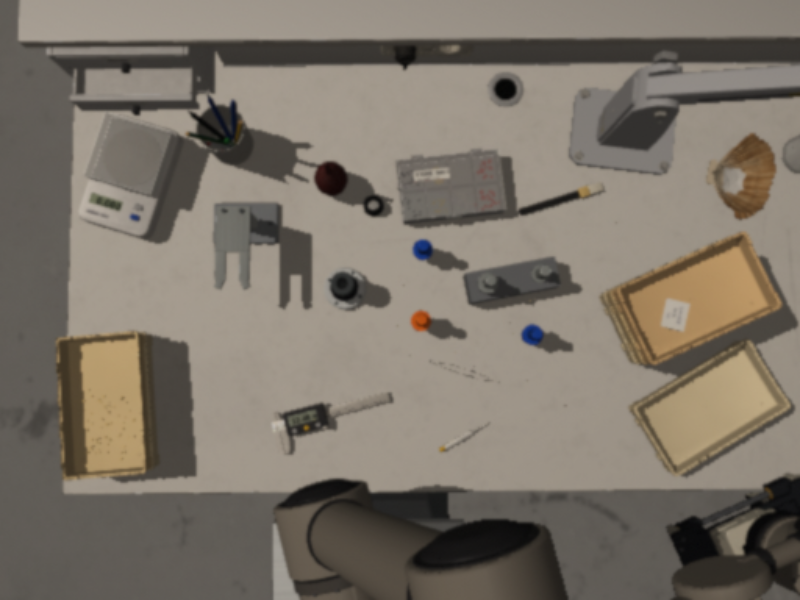

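The side view shows the rack's two tools at about (424,385) and (455,445) in the 800x600 picture, plus blue and orange look-alikes. The chuck in the nest is at (388,300) and the fork at (410,200), its slot opening toward the robot. I need a close-up to tell arbor from punch.

```bash
cat > h.py <<'E'
from station import readout, optics, r
import cv2,numpy as np
from scipy.spatial.transform import Rotation as R
def ray(p,u,v):
    T=np.array(p["T"]);d=T[:3,:3]@np.array([(u-p["cx"])/p["fx"],(v-p["cy"])/p["fy"],1]);return T[:3,3],d/np.linalg.norm(d)
def atz(p,u,v,z):
    o,d=ray(p,u,v);return o+d*(z-o[2])/d[2]
def proj(p,X):
    T=np.array(p["T"]);c=T[:3,:3].T@(np.array(X,float)-T[:3,3]);return np.array([p["fx"]*c[0]/c[2]+p["cx"],p["fy"]*c[1]/c[2]+p["cy"]])
def crop(p,c0,r0,w,h,k):
    return cv2.resize(p["img"][r0:r0+h,c0:c0+w,::-1],None,fx=k,fy=k,interpolation=cv2.INTER_CUBIC)
def tool(target):
    "shift in m along current tool axes to world target mm"
    s=readout.state();return R.from_quat(s["eef_rot"]).inv().apply(np.array(target)-s["tool_pos"])/1000
E
python3 - <<'E'
from h import *
a=optics.capture("side");b=optics.capture("top")
A=crop(a,225,160,95,160,3.7);B=crop(b,130,120,240,95,1)
B=crop(b,285,155,80,50,5);C=crop(b,130,120,110,90,3.6)
im=np.zeros((600,800,3),np.uint8)
im[:A.shape[0],:A.shape[1]]=A[:600];im[:B.shape[0],360:360+B.shape[1]]=B;im[260:260+C.shape[0],360:360+C.shape[1]]=C[:340]
cv2.imwrite("pics/b.png",im)
E
```

```text
(no output)
```

View pics/b.png

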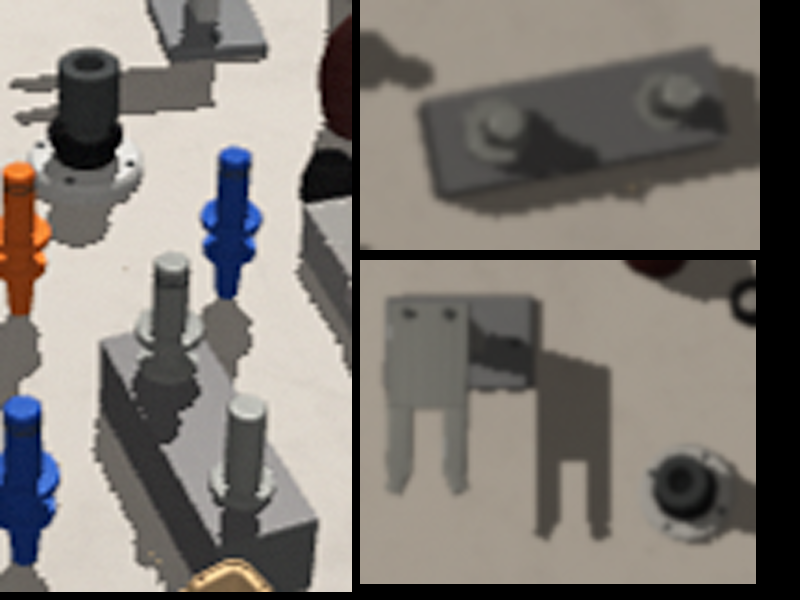

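The rear tool in the side crop, at (170,310), has a raised disc with a dark part below it and a groove near its top, like the look-alikes, so it is probably the arbor. The front tool's disc, at (243,487), sits lower. I'll triangulate the heights to confirm.

```bash
cat >> h.py <<'E'
def tri(a,ua,b,ub):
    M=np.zeros((3,3));v=np.zeros(3)
    rs=[ray(a,*ua),ray(b,*ub)]
    for o,d in rs:
        P=np.eye(3)-np.outer(d,d);M+=P;v+=P@o
    X=np.linalg.solve(M,v);(o,d)=rs[0];return X,np.linalg.norm((np.eye(3)-np.outer(d,d))@(X-o))*2
E
python3 - <<'E'
from h import *
a=optics.capture("side");b=optics.capture("top")
S=lambda x,y:(x/3.7+225,y/3.7+160)
B=lambda x,y:((x-360)/5+285,y/5+155)
C=lambda x,y:((x-360)/3.6+130,(y-260)/3.6+120)
for n,p,q in[("rear top",S(171,262),B(505,118)),("rear disc",S(169,330),B(488,132)),("front top",S(247,406),B(683,92)),("front disc",S(243,487),B(662,101)),("chuck face",S(90,62),C(681,478))]:
    X,g=tri(a,p,b,q);print(n,X.round(1),round(g,1))
for n,q in[("rear",B(505,118)),("front",B(683,92))]:print(n,atz(b,*q,111).round(1))
for q in[(428,408),(428,424),(400,490),(457,490),(387,297),(468,297)]:print("fork",q,atz(b,*C(*q),115).round(1))
print("nest",atz(b,*C(688,493),20).round(1))
# fork in side: mask in trace
for n,p in(("side",a),("top",b)):
    for t in("fork_slot","chuck","chuck_face","nest"):
        for d in optics.trace(t,p)[:1]:print(n,t,d["confidence"],np.round(d["bbox"],1))
cv2.imwrite("pics/c.png",np.hstack([crop(a,222,105,80,110,5),crop(b,130,120,110,110,3.6)[:550,:380].repeat(1,0) if 0 else cv2.resize(crop(b,135,130,50,70,7.857),(393,550))]))
E
```

```text
rear top [ 540.3 -195.9  109.6] 1.4
rear disc [ 539.7 -193.2   64.7] 4.9
front top [ 555.  -285.9   96.1] 3.7
front disc [ 556.3 -285.2   45.2] 3.7
chuck face [541.   37.   79.4] 2.8
rear [ 539.4 -195.6  111. ]
front [ 551.5 -282.5  111. ]
fork (428, 408) [584.8 205.5 115. ]
fork (428, 424) [574.  205.4 115. ]
fork (400, 490) [529.4 223.8 115. ]
fork (457, 490) [529.1 185.5 115. ]
fork (387, 297) [661.  234.1 115. ]
fork (468, 297) [660.6 179.1 115. ]
nest [534.7  36.   20. ]
side fork_slot 0.79 [262.6 148.9  68.9  51. ]
side chuck 0.93 [249.2 186.7  17.9  24.8]
side chuck_face 0.66 [283.2 286.5  58.8  72. ]
side nest 0.6 [248.6 204.3  34.1  22.5]
top fork_slot 0.74 [158.9 157.5  40.5  57.6]
top chuck 0.66 [219.2 183.2  10.2  14.5]
top chuck_face 0.67 [220.8 181.1  15.4  15.6]
top nest 0.69 [220.3 185.6  26.3  27.9]
```

View pics/c.png

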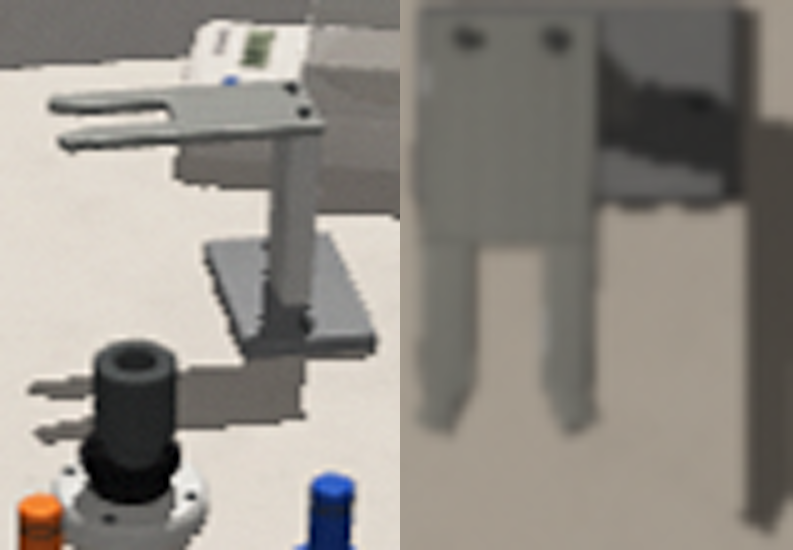

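The heights settle it: the rear tool is the arbor (top z≈110, disc z≈65), and the front tool is the punch, with its collar on the rack. The crop shows the fork plate lined up with world x, its slot mid at about (574,206). Next I move above the arbor with the jaws along world y.

```bash
python3 - <<'E'
from h import *
print(tool([540,-196,160]).round(4), R.from_quat(readout.state()["eef_rot"]).as_matrix().round(4))
E
```

```text
[ 0.4227 -0.136   0.0667] [[ 9.227e-01  3.856e-01  0.000e+00]
 [ 3.856e-01 -9.227e-01 -1.000e-04]
 [-0.000e+00  1.000e-04 -1.000e+00]]
```

```bash
python3 -m jog '[{"x":0.1,"y":-0.03,"z":0.0,"wz":8},{"x":0.2,"y":-0.06,"z":0.0,"wz":16},{"x":0.3,"y":-0.1,"z":0.02,"wz":22.68},{"x":0.4227,"y":-0.136,"z":0.05,"wz":22.68},{"x":0.4227,"y":-0.136,"z":0.0667,"wz":22.68},{"x":0.4227,"y":-0.136,"z":0.0667,"wz":22.68},{"x":0.4227,"y":-0.136,"z":0.0667,"wz":22.68},{"x":0.4227,"y":-0.136,"z":0.0667,"wz":22.68},{"x":0.4227,"y":-0.136,"z":0.0667,"wz":22.68},{"x":0.4227,"y":-0.136,"z":0.0667,"wz":22.68},{"x":0.4227,"y":-0.136,"z":0.0667,"wz":22.68},{"x":0.4227,"y":-0.136,"z":0.0667,"wz":22.68}]' 55
python3 - <<'E'
from h import *
s=readout.state();print(s["tool_pos"].round(1),R.from_quat(s["eef_rot"]).as_matrix().round(3).tolist(),s["opening"],s["contact_force"].round(1))
a=optics.capture("side")
cv2.imwrite("pics/d.png",crop(a,210,120,130,200,3))
for X in([540,-196,111],[540,-196,71],s["tool_pos"]):print(((proj(a,X)-[210,120])*3).round(1))
E
```

```text
[ 202.5 -484.4  226.7] [[0.923, 0.386, 0.0], [0.386, -0.923, -0.0], [-0.0, 0.0, -1.0]] 91.50034863606501 [ 0.3 -0.4  0.5]
[182.1 330.9]
[179.9 382.9]
[-569.3  665.5]$[0]: bad value
```

View pics/d.png

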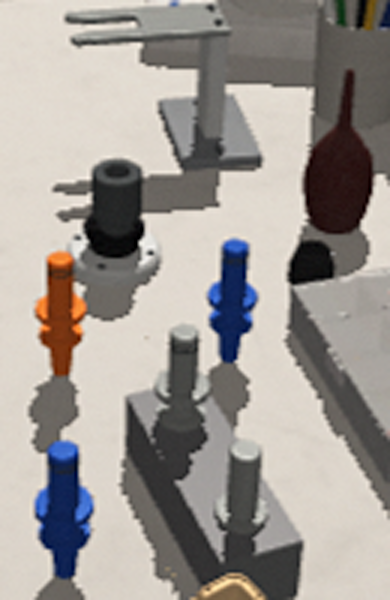

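The move was refused, and the picture is unchanged: arbor top at (183,331), which matches my estimate at (182,331). The rows probably need all six keys.

```bash
python3 -m jog '[{"x":0.1,"y":-0.03,"z":0.0,"wx":0,"wy":0,"wz":8},{"x":0.2,"y":-0.06,"z":0.0,"wx":0,"wy":0,"wz":16},{"x":0.3,"y":-0.1,"z":0.02,"wx":0,"wy":0,"wz":22.68},{"x":0.4227,"y":-0.136,"z":0.05,"wx":0,"wy":0,"wz":22.68},{"x":0.4227,"y":-0.136,"z":0.0667,"wx":0,"wy":0,"wz":22.68},{"x":0.4227,"y":-0.136,"z":0.0667,"wx":0,"wy":0,"wz":22.68},{"x":0.4227,"y":-0.136,"z":0.0667,"wx":0,"wy":0,"wz":22.68},{"x":0.4227,"y":-0.136,"z":0.0667,"wx":0,"wy":0,"wz":22.68},{"x":0.4227,"y":-0.136,"z":0.0667,"wx":0,"wy":0,"wz":22.68},{"x":0.4227,"y":-0.136,"z":0.0667,"wx":0,"wy":0,"wz":22.68},{"x":0.4227,"y":-0.136,"z":0.0667,"wx":0,"wy":0,"wz":22.68},{"x":0.4227,"y":-0.136,"z":0.0667,"wx":0,"wy":0,"wz":22.68}]' 55
python3 - <<'E'
from h import *
s=readout.state();print(s["clock"],s["tool_pos"].round(1),R.from_quat(s["eef_rot"]).as_matrix().round(3).tolist(),s["opening"],s["contact_force"].round(1))
E
```

```text
clock: 2.65
tool_pos: [539.4, -196.6, 160.1]
eef_rot: [1.0, -0.0, -0.0, 0.0]
contact_force: [0.0, -0.5, 0.0]
opening: 50.4
2.65 [ 539.4 -196.6  160.1] [[1.0, -0.0, -0.0], [-0.0, -1.0, -0.0], [-0.0, 0.0, -1.0]] 50.41406483668166 [ 0.  -0.5  0. ]
```

```bash
python3 -m jog '[{"x":0,"y":0,"z":0.03,"wx":0,"wy":0,"wz":0},{"x":0,"y":0,"z":0.06,"wx":0,"wy":0,"wz":0},{"x":0,"y":0,"z":0.085,"wx":0,"wy":0,"wz":0},{"x":0,"y":0,"z":0.085,"wx":0,"wy":0,"wz":0},{"x":0,"y":0,"z":0.085,"wx":0,"wy":0,"wz":0}]' 55
python3 - <<'E'
from h import *
s=readout.state();print(s["clock"],s["tool_pos"].round(1),s["contact_force"].round(1))
a=optics.capture("side");b=optics.capture("top")
A=crop(a,225,190,95,100,5)
for X in(s["tool_pos"],s["tool_pos"]+[0,0,35],[540,-196,71]):
    print(((proj(a,X)-[225,190])*5).round(1))
cv2.imwrite("pics/e.png",A)
E
```

```text
clock: 3.15
tool_pos: [539.7, -197.3, 75.9]
eef_rot: [1.0, -0.001, 0.0, 0.0]
contact_force: [0.1, 0.0, 1.1]
opening: 50.4
3.15 [ 539.7 -197.3   75.9] [0.1 0.  1.1]
[225.1 280.1]
[228.4 204. ]
[224.8 288.1]
```

View pics/e.png

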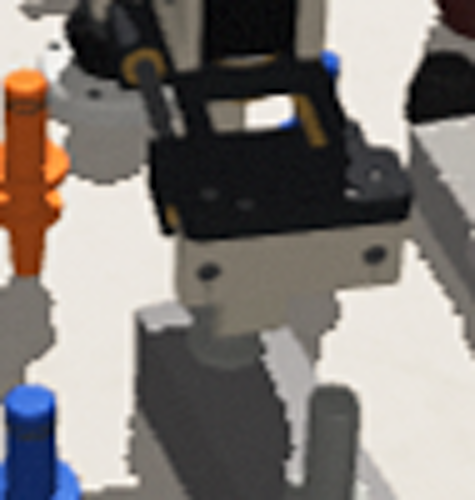

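Fingers straddle the arbor; its flange shows just below at (227,355). I close the gripper now.

```bash
python3 -m jog '[{"x":0,"y":0,"z":0,"wx":0,"wy":0,"wz":0},{"x":0,"y":0,"z":0,"wx":0,"wy":0,"wz":0},{"x":0,"y":0,"z":0,"wx":0,"wy":0,"wz":0},{"x":0,"y":0,"z":0,"wx":0,"wy":0,"wz":0},{"x":0,"y":0,"z":0,"wx":0,"wy":0,"wz":0},{"x":0,"y":0,"z":0,"wx":0,"wy":0,"wz":0},{"x":0,"y":0,"z":0,"wx":0,"wy":0,"wz":0},{"x":0,"y":0,"z":0,"wx":0,"wy":0,"wz":0}]' 0
```

```text
clock: 4.05
tool_pos: [540.1, -195.9, 75.1]
eef_rot: [1.0, -0.0, 0.0, 0.0]
contact_force: [-0.8, 0.8, 1.8]
opening: 17.5
```

```bash
python3 -m jog '[{"x":0,"y":0,"z":-0.04,"wx":0,"wy":0,"wz":0},{"x":0,"y":0,"z":-0.08,"wx":0,"wy":0,"wz":0},{"x":0,"y":0,"z":-0.11,"wx":0,"wy":0,"wz":0},{"x":0,"y":-0.04,"z":-0.11,"wx":0,"wy":0,"wz":0},{"x":0,"y":-0.08,"z":-0.11,"wx":0,"wy":0,"wz":0},{"x":0,"y":-0.12,"z":-0.11,"wx":0,"wy":0,"wz":0},{"x":0,"y":-0.16,"z":-0.11,"wx":0,"wy":0,"wz":0},{"x":0,"y":-0.2,"z":-0.11,"wx":0,"wy":0,"wz":0},{"x":0,"y":-0.22,"z":-0.11,"wx":0,"wy":0,"wz":0},{"x":0,"y":-0.233,"z":-0.11,"wx":0,"wy":0,"wz":0},{"x":0,"y":-0.233,"z":-0.11,"wx":0,"wy":0,"wz":0},{"x":0,"y":-0.233,"z":-0.11,"wx":0,"wy":0,"wz":0}]'
python3 - <<'E'
from h import *
a=optics.capture("side");s=readout.state();p=s["tool_pos"];print(p)
cv2.imwrite("pics/f.png",crop(a,205,100,90,120,5))
for n,d in(("mid",-13),("flange bot",-11),("seat",-31),("tip",-61)):
    print(n,((proj(a,p+[0,0,d])-[205,100])*5).round(1))
print("face80",((proj(a,[541,37,80])-[205,100])*5).round(1))
np.save("a.npy",a["img"])
E
```

```text
clock: 5.25
tool_pos: [540.1, 36.3, 184.8]
eef_rot: [1.0, -0.0, -0.0, 0.0]
contact_force: [0.3, -0.7, -1.5]
opening: 17.2
[540.15063818  35.94351988 184.84345866]
mid [218.9 198.6]
flange bot [219.  194.3]
seat [218.5 236.4]
tip [217.9 297.9]
face80 [218.4 383. ]
```

View pics/f.png

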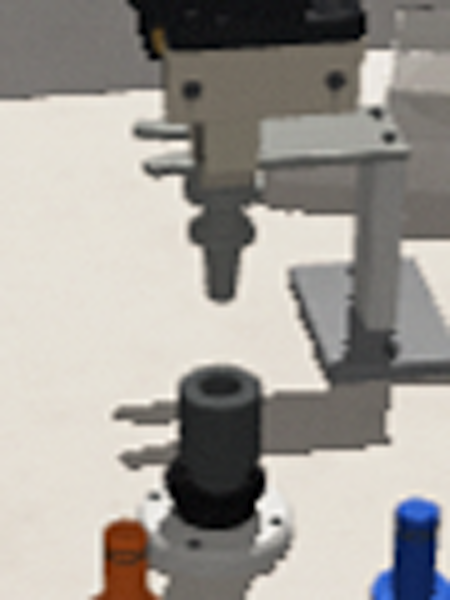

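In this view the arbor axis is at column ≈221.5 and the chuck axis at ≈221, so x is aligned. y is less certain, so I'll refine the chuck's y from the saved top picture.

```bash
python3 - <<'E'
from h import *
b=optics.capture("top")
im=cv2.imread("pics/a_top.png")
k=1.5625
g=cv2.cvtColor(im,cv2.COLOR_BGR2GRAY)
sub=g[262:312,322:372];
cv2.imwrite("pics/g.png",np.hstack([cv2.resize(im[255:320,310:385],None,fx=6,fy=6,interpolation=cv2.INTER_CUBIC),cv2.resize(im[255:320,465:530],None,fx=6,fy=6,interpolation=cv2.INTER_CUBIC)]))
for th in(45,55,65):
    m=(sub<th).astype(np.uint8);n,l,st,c=cv2.connectedComponentsWithStats(m)
    i=1+st[1:,4].argmax();u=(c[i]+[322,262]+.5)/k-.5;print(th,st[i],c[i]+[322,262],atz(b,*u,70).round(1))
for z in(76,80):
    print("pred face center in crop",z,(((proj(b,[541,37,z])+.5)*k-.5-[310,255])*6).round(1))
print("pred arbor top", (((proj(b,[540,-196,111])+.5)*k-.5-[465,255])*6+[450,0]).round(1))
E
```

```text
45 [ 11  17  25  22 233] [347.91845494 291.85407725] [525.3  29.5  70. ]
55 [ 10  12  27  27 562] [344.79715302 287.29715302] [532.7  34.5  70. ]
65 [  9  12  32  28 645] [345.48682171 287.51007752] [532.3  33.4  70. ]
pred face center in crop 76 [197.9 160.6]
pred face center in crop 80 [196.9 159.1]
pred arbor top [607.  143.9]
```

View pics/g.png

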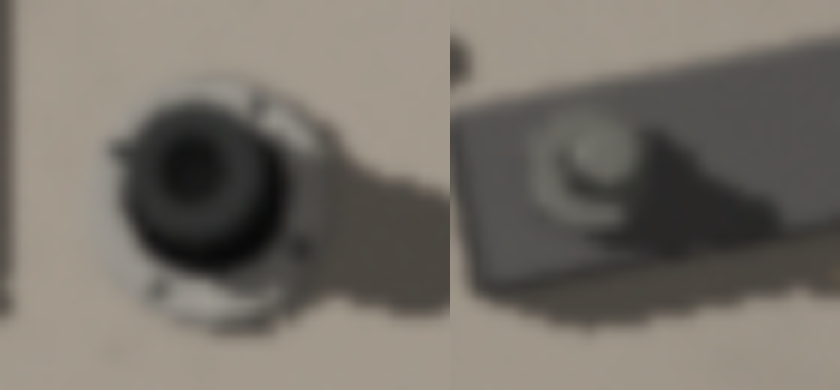

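Chuck's mouth is at (190,168) against my prediction of (197,160); the arbor top, at (605,150) against (607,144), shows part of that is calibration. That puts the chuck at y≈38. I shift 1.5 mm and descend toward the mouth.

```bash
python3 -m jog '[{"x":0,"y":-0.0015,"z":0.015,"wx":0,"wy":0,"wz":0},{"x":0,"y":-0.0015,"z":0.03,"wx":0,"wy":0,"wz":0},{"x":0,"y":-0.0015,"z":0.038,"wx":0,"wy":0,"wz":0},{"x":0,"y":-0.0015,"z":0.038,"wx":0,"wy":0,"wz":0},{"x":0,"y":-0.0015,"z":0.038,"wx":0,"wy":0,"wz":0}]'
python3 - <<'E'
from h import *
s=readout.state();p=s["tool_pos"];print(p,s["contact_force"])
a=optics.capture("side")
cv2.imwrite("pics/h.png",crop(a,225,130,50,75,8))
print(((proj(a,p+[0,0,-60.5])-[225,130])*8).round(1))
E
```

```text
clock: 5.85
tool_pos: [540.4, 38.0, 147.4]
eef_rot: [1.0, -0.0, 0.0, 0.0]
contact_force: [1.4, -0.3, -1.2]
opening: 17.3
[540.38146079  37.98596923 147.35102655] [ 1.38452888 -0.27659346 -1.15035359]
[186.8 349.9]
```

View pics/h.png

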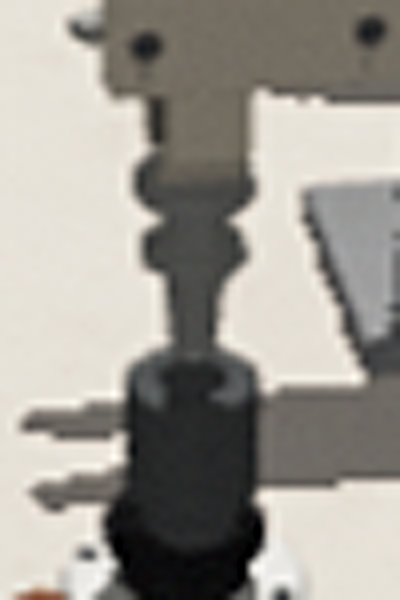

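Arbor axis at column 193, chuck axis at 194, with the tip just over the mouth at (193,355). I lower in small steps and watch the force.

```bash
python3 -m jog '[{"x":0,"y":0,"z":0.004,"wx":0,"wy":0,"wz":0},{"x":0,"y":0,"z":0.008,"wx":0,"wy":0,"wz":0},{"x":0,"y":0,"z":0.011,"wx":0,"wy":0,"wz":0},{"x":0,"y":0,"z":0.013,"wx":0,"wy":0,"wz":0},{"x":0,"y":0,"z":0.013,"wx":0,"wy":0,"wz":0}]'
```

```text
clock: 6.4
tool_pos: [539.8, 38.6, 133.6]
eef_rot: [1.0, 0.0, -0.0, 0.0]
contact_force: [-0.2, 0.6, -0.8]
opening: 17.5
```

```bash
python3 -m jog '[{"x":0,"y":0,"z":0.004,"wx":0,"wy":0,"wz":0},{"x":0,"y":0,"z":0.008,"wx":0,"wy":0,"wz":0},{"x":0,"y":0,"z":0.011,"wx":0,"wy":0,"wz":0},{"x":0,"y":0,"z":0.013,"wx":0,"wy":0,"wz":0},{"x":0,"y":0,"z":0.013,"wx":0,"wy":0,"wz":0}]'; python3 - <<'E'
from h import *
a=optics.capture("side");s=readout.state();print(s["contact_force"],s["torque"])
print(s["tool_pos"])
E
```

```text
clock: 6.9
tool_pos: [539.8, 38.5, 120.6]
eef_rot: [1.0, -0.0, -0.0, 0.0]
contact_force: [-0.2, 0.4, -1.0]
opening: 17.2
[ 0.86561765  0.46862578 -1.34755689] [ 0.03850851  0.07993322 -0.02686708]
[539.97937998  38.52326494 120.85243275]
```

```bash
python3 -m jog '[{"x":0,"y":0,"z":0.002,"wx":0,"wy":0,"wz":0},{"x":0,"y":0,"z":0.004,"wx":0,"wy":0,"wz":0},{"x":0,"y":0,"z":0.006,"wx":0,"wy":0,"wz":0},{"x":0,"y":0,"z":0.008,"wx":0,"wy":0,"wz":0},{"x":0,"y":0,"z":0.008,"wx":0,"wy":0,"wz":0}]'
```

```text
clock: 7.45
tool_pos: [540.0, 38.5, 112.7]
eef_rot: [1.0, -0.0, -0.0, 0.0]
contact_force: [-0.8, 0.2, -1.2]
opening: 17.1
```

```bash
python3 -m jog '[{"x":0,"y":0,"z":0.001,"wx":0,"wy":0,"wz":0},{"x":0,"y":0,"z":0.001,"wx":0,"wy":0,"wz":0}]'
```

```text
clock: 7.65
tool_pos: [540.1, 38.5, 112.0]
eef_rot: [1.0, -0.0, 0.0, 0.0]
contact_force: [-0.3, 0.1, -1.0]
opening: 17.2
```

```bash
for i in 1; do python3 -m jog '[{"x":0,"y":0,"z":0.001,"wx":0,"wy":0,"wz":0},{"x":0,"y":0,"z":0.002,"wx":0,"wy":0,"wz":0},{"x":0,"y":0,"z":0.002,"wx":0,"wy":0,"wz":0}]'; done
```

```text
clock: 7.95
tool_pos: [540.2, 38.5, 110.0]
eef_rot: [1.0, -0.0, 0.0, 0.0]
contact_force: [0.7, 0.9, 1.3]
opening: 16.9
```

```bash
python3 -m jog '[{"x":0,"y":0,"z":0.001,"wx":0,"wy":0,"wz":0},{"x":0,"y":0,"z":0.001,"wx":0,"wy":0,"wz":0}]'
```

```text
clock: 8.15
tool_pos: [540.2, 38.5, 109.1]
eef_rot: [1.0, -0.0, 0.0, 0.0]
contact_force: [-0.0, 0.2, 1.0]
opening: 17.2
```

```bash
python3 -m jog '[{"x":0,"y":0,"z":0.001,"wx":0,"wy":0,"wz":0},{"x":0,"y":0,"z":0.001,"wx":0,"wy":0,"wz":0}]'
```

```text
clock: 8.35
tool_pos: [540.2, 38.5, 108.2]
eef_rot: [1.0, -0.0, 0.0, 0.0]
contact_force: [0.1, -0.5, 2.2]
opening: 17.4
```

```bash
python3 -m jog '[{"x":0,"y":0,"z":0.001,"wx":0,"wy":0,"wz":0},{"x":0,"y":0,"z":0.001,"wx":0,"wy":0,"wz":0}]'
```

```text
clock: 8.55
tool_pos: [540.2, 38.5, 107.2]
eef_rot: [1.0, -0.0, 0.0, 0.0]
contact_force: [0.0, -0.1, 4.6]
opening: 17.4
```

```bash
python3 -m jog '[{"x":0,"y":0,"z":0.001,"wx":0,"wy":0,"wz":0},{"x":0,"y":0,"z":0.001,"wx":0,"wy":0,"wz":0}]'
```

```text
clock: 8.75
tool_pos: [540.3, 38.5, 106.3]
eef_rot: [1.0, -0.0, 0.0, 0.0]
contact_force: [-0.6, -0.1, 6.8]
opening: 17.4
```

```bash
python3 -m jog '[{"x":0,"y":0,"z":0.001,"wx":0,"wy":0,"wz":0},{"x":0,"y":0,"z":0.0015,"wx":0,"wy":0,"wz":0},{"x":0,"y":0,"z":0.0015,"wx":0,"wy":0,"wz":0}]'
```

```text
clock: 9.05
tool_pos: [540.5, 38.5, 105.3]
eef_rot: [1.0, -0.0, 0.001, 0.0]
contact_force: [-1.2, -1.0, 9.1]
opening: 17.1
```

```bash
python3 -m jog '[{"x":0,"y":0,"z":0.001,"wx":0,"wy":0,"wz":0},{"x":0,"y":0,"z":0.0015,"wx":0,"wy":0,"wz":0},{"x":0,"y":0,"z":0.0015,"wx":0,"wy":0,"wz":0}]'
```

```text
clock: 9.35
tool_pos: [540.6, 38.5, 104.2]
eef_rot: [1.0, 0.0, 0.001, 0.0]
contact_force: [-2.0, -0.2, 12.6]
opening: 17.2
```

```bash
python3 -m jog '[{"x":0,"y":0,"z":0.001,"wx":0,"wy":0,"wz":0},{"x":0,"y":0,"z":0.0015,"wx":0,"wy":0,"wz":0},{"x":0,"y":0,"z":0.0015,"wx":0,"wy":0,"wz":0}]'
```

```text
clock: 9.65
tool_pos: [540.8, 38.5, 103.2]
eef_rot: [1.0, 0.0, 0.001, 0.0]
contact_force: [-3.7, 0.0, 15.6]
opening: 17.4
```

```bash
python3 -m jog '[{"x":-0.0003,"y":0,"z":0.001,"wx":0,"wy":0,"wz":0},{"x":-0.0006,"y":0,"z":0.0015,"wx":0,"wy":0,"wz":0},{"x":-0.0006,"y":0,"z":0.0015,"wx":0,"wy":0,"wz":0}]'
```

```text
clock: 9.95
tool_pos: [540.7, 38.5, 102.2]
eef_rot: [1.0, 0.0, 0.002, 0.0]
contact_force: [-2.7, -0.0, 17.4]
opening: 17.4
```

```bash
python3 -m jog '[{"x":-0.0003,"y":0,"z":0.0008,"wx":0,"wy":0,"wz":0},{"x":-0.0003,"y":0,"z":0.001,"wx":0,"wy":0,"wz":0},{"x":-0.0003,"y":0,"z":0.001,"wx":0,"wy":0,"wz":0}]'
```

```text
clock: 10.25
tool_pos: [540.7, 38.5, 101.6]
eef_rot: [1.0, 0.0, 0.002, 0.0]
contact_force: [-1.7, -0.2, 19.7]
opening: 17.5
```

```bash
python3 -m jog '[{"x":-0.0003,"y":0,"z":0.0008,"wx":0,"wy":0,"wz":0},{"x":-0.0003,"y":0,"z":0.0015,"wx":0,"wy":0,"wz":0},{"x":-0.0003,"y":0,"z":0.0015,"wx":0,"wy":0,"wz":0}]'
```

```text
clock: 10.55
tool_pos: [540.7, 38.5, 100.5]
eef_rot: [1.0, -0.0, 0.003, 0.0]
contact_force: [-2.5, 0.3, 22.9]
opening: 17.7
```

```bash
python3 -m jog '[{"x":-0.0003,"y":0,"z":0.0008,"wx":0,"wy":0,"wz":0},{"x":-0.0003,"y":0,"z":0.001,"wx":0,"wy":0,"wz":0},{"x":-0.0003,"y":0,"z":0.001,"wx":0,"wy":0,"wz":0}]'; python3 - <<'E'
from h import *
a=optics.capture("side");s=readout.state();print(s["contact_force"],s["torque"],s["tool_pos"])
cv2.imwrite("pics/i.png",crop(a,225,130,50,75,8))
E
```

```text
clock: 10.85
tool_pos: [540.7, 38.5, 99.9]
eef_rot: [1.0, 0.0, 0.003, 0.0]
contact_force: [-3.4, -0.4, 25.2]
opening: 17.2
[-2.66508316  0.37679289 24.96191983] [ 0.03355673  0.65013774 -0.021994  ] [540.69476282  38.46134997  99.93212484]
```

View pics/i.png

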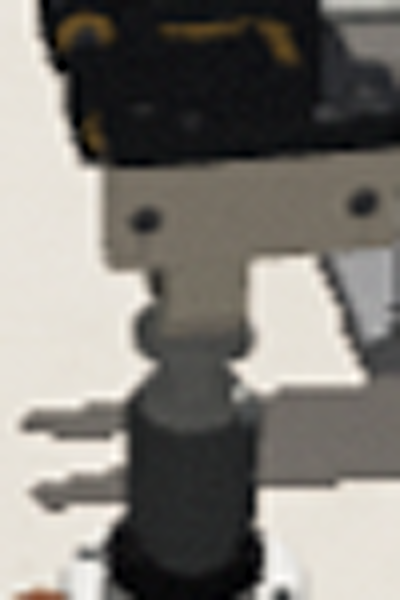

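The collar appears to sit on the chuck face at row ≈430, with no visible gap, and the press force is ≈26 N. I add a little more for margin, then ease off.

```bash
python3 -m jog '[{"x":-0.0003,"y":0,"z":0.0006,"wx":0,"wy":0,"wz":0},{"x":-0.0003,"y":0,"z":0.001,"wx":0,"wy":0,"wz":0},{"x":-0.0003,"y":0,"z":0.001,"wx":0,"wy":0,"wz":0}]'
```

```text
clock: 11.2
tool_pos: [540.7, 38.4, 99.3]
eef_rot: [1.0, 0.0, 0.004, 0.0]
contact_force: [-2.4, -0.3, 27.0]
opening: 17.1
```

```bash
python3 -m jog '[{"x":-0.0002,"y":0,"z":0.0006,"wx":0,"wy":0,"wz":0},{"x":-0.0002,"y":0,"z":0.0006,"wx":0,"wy":0,"wz":0}]'
```

```text
clock: 11.4
tool_pos: [540.7, 38.4, 98.9]
eef_rot: [1.0, 0.0, 0.004, 0.0]
contact_force: [-3.3, 0.9, 27.4]
opening: 17.6
```

```bash
python3 -m jog '[{"x":0.0005,"y":0,"z":-0.003,"wx":0,"wy":0,"wz":0},{"x":0.001,"y":0,"z":-0.007,"wx":0,"wy":0,"wz":0},{"x":0.002,"y":0,"z":-0.012,"wx":0,"wy":0,"wz":0},{"x":0.002,"y":0,"z":-0.017,"wx":0,"wy":0,"wz":0},{"x":0.002,"y":0,"z":-0.024,"wx":0,"wy":0,"wz":0},{"x":0.002,"y":0,"z":-0.032,"wx":0,"wy":0,"wz":0},{"x":0.002,"y":0,"z":-0.04,"wx":0,"wy":0,"wz":0},{"x":0.002,"y":0,"z":-0.048,"wx":0,"wy":0,"wz":0},{"x":0.002,"y":0,"z":-0.056,"wx":0,"wy":0,"wz":0},{"x":0.002,"y":0,"z":-0.062,"wx":0,"wy":0,"wz":0},{"x":0.002,"y":0,"z":-0.062,"wx":0,"wy":0,"wz":0}]'
python3 - <<'E'
from h import *
a=optics.capture("side");s=readout.state();p=s["tool_pos"];print(s["contact_force"],s["torque"],p)
cv2.imwrite("pics/j.png",crop(a,215,100,75,100,6))
for d in(-10.5,-30.5,-33,-82.5,-85):print(d,((proj(a,p+[1,0,d])-[215,100])*6).round(1))
for q in([574,206,115],[528,206,115],[584.5,206,115],[574,195.5,115],[574,216.5,115]):print(q,((proj(a,q)-[215,100])*6).round(1))
E
```

```text
clock: 12.5
tool_pos: [540.6, 38.5, 158.0]
eef_rot: [1.0, -0.0, 0.001, 0.0]
contact_force: [0.0, -1.3, -3.5]
opening: 17.2
[ 0.57947587 -0.32697693 -2.96111619] [ 0.10640736  0.03416421 -0.00349012] [540.25888804  38.49883839 157.34578703]
-10.5 [203.9 297.4]
-30.5 [203.3 346.5]
-33 [203.3 352.5]
-82.5 [201.9 469.3]
-85 [201.9 475.1]
[574, 206, 115] [211.7 164.4]
[528, 206, 115] [100.2 171.9]
[584.5, 206, 115] [236.9 162.7]
[574, 195.5, 115] [216.2 175.8]
[574, 216.5, 115] [207.2 153.2]
```

View pics/j.png

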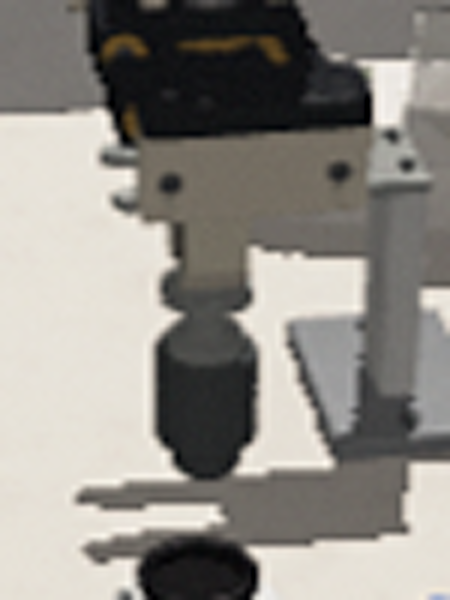

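The pair is lifted out. The chuck hangs on the arbor, with its nose tip at (205,478) and flange edge at (205,312); that spacing matches flush to within about 0.5 mm, and the force change fits the chuck's weight. Now I move gently to in front of the fork.

```bash
python3 -m jog '[{"x":-0.006,"y":-0.008,"z":0,"wx":0,"wy":0,"wz":0},{"x":-0.018,"y":-0.025,"z":0,"wx":0,"wy":0,"wz":0},{"x":-0.03,"y":-0.045,"z":0,"wx":0,"wy":0,"wz":0},{"x":-0.042,"y":-0.067,"z":0,"wx":0,"wy":0,"wz":0},{"x":-0.052,"y":-0.09,"z":0,"wx":0,"wy":0,"wz":0},{"x":-0.06,"y":-0.112,"z":0,"wx":0,"wy":0,"wz":0},{"x":-0.065,"y":-0.132,"z":0,"wx":0,"wy":0,"wz":0},{"x":-0.065,"y":-0.148,"z":0,"wx":0,"wy":0,"wz":0},{"x":-0.065,"y":-0.16,"z":0,"wx":0,"wy":0,"wz":0},{"x":-0.065,"y":-0.1668,"z":0,"wx":0,"wy":0,"wz":0},{"x":-0.065,"y":-0.1668,"z":0,"wx":0,"wy":0,"wz":0},{"x":-0.065,"y":-0.1668,"z":0,"wx":0,"wy":0,"wz":0}]'
```

```text
clock: 13.75
tool_pos: [475.0, 204.9, 156.7]
eef_rot: [1.0, -0.0, -0.0, 0.0]
contact_force: [0.1, -0.6, -2.4]
opening: 17.4
```

```bash
python3 -m jog '[{"x":0,"y":0,"z":0.006,"wx":0,"wy":0,"wz":0},{"x":0,"y":0,"z":0.014,"wx":0,"wy":0,"wz":0},{"x":0,"y":0,"z":0.022,"wx":0,"wy":0,"wz":0},{"x":0,"y":0,"z":0.0275,"wx":0,"wy":0,"wz":0},{"x":0,"y":0,"z":0.0275,"wx":0,"wy":0,"wz":0},{"x":0,"y":0,"z":0.0275,"wx":0,"wy":0,"wz":0}]'
python3 - <<'E'
from h import *
a=optics.capture("side");s=readout.state();p=s["tool_pos"];print(s["contact_force"],s["torque"],p)
cv2.imwrite("pics/k.png",crop(a,200,95,100,100,6))
for d in(-10.5,-30.5,-82.5):print(d,((proj(a,p+[1,0,d])-[200,95])*6).round(1))
for q in([574,205,115],[528,205,115],[584.5,205,115],[574,178,115]):print(q,((proj(a,q)-[200,95])*6).round(1))
E
```

```text
clock: 14.35
tool_pos: [475.1, 205.3, 129.2]
eef_rot: [1.0, -0.0, -0.0, 0.0]
contact_force: [0.5, -0.4, -2.5]
opening: 17.5
[ 0.69120104 -0.22025683 -2.87270616] [0.00593883 0.03762707 0.02295617] [475.24835679 205.3562986  129.50991137]
-10.5 [ 63.1 202.3]
-30.5 [ 64.7 246.6]
-82.5 [ 68.8 358.3]
[574, 205, 115] [302.1 195.5]
[528, 205, 115] [190.6 203. ]
[584.5, 205, 115] [327.4 193.8]
[574, 178, 115] [313.8 225.2]
```

View pics/k.png

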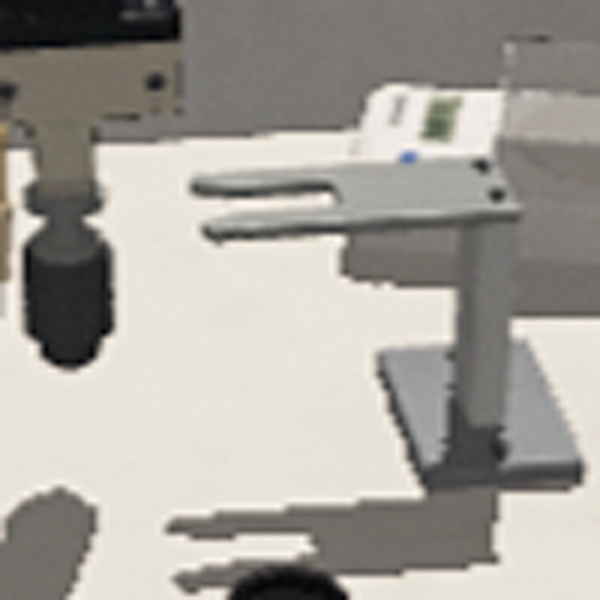

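The pair is hanging in front of the fork: flange edge at (65,216), prong tips at (195,187) and (208,232), slot end at about (336,192). I check the slot's y numerically against the hanging part before entering.

```bash
python3 - <<'E'
from h import *
a=optics.capture("side");g=a["img"].mean(2)
for c in(240,246,250):
    print(c,[int(v) for v in g[118:136,c]],"slot edges front/back top pred rows",[proj(a,atz(a,c,128,115)*[1,0,0]+[0,y,115]).round(1).tolist() for y in(194.5,215.5)])
print("cols row127",[int(v) for v in g[127,238:262]],"row126",[int(v) for v in g[126,238:262]])
for q in([574,205,115],[584.5,205,115]):print(proj(a,q))
# flange/chuck bottom rows at arbor column
c=211;print([int(v) for v in g[122:160,c]])
p=readout.state()["tool_pos"];print(p,proj(a,p+[1,-17*.98,-10.5]),proj(a,p+[1,-13*.98,-82.5]),proj(a,p+[1,-19*.98,-30.5]))
print("row136 chuck body",[int(v) for v in g[145,200:224]], proj(a,p+[1,0,-55]))
E
```

```text
240 [219, 231, 228, 228, 230, 194, 168, 186, 107, 64, 219, 236, 191, 167, 174, 101, 77, 214] slot edges front/back top pred rows [[240.8, 130.2], [239.4, 126.4]]
246 [231, 229, 228, 228, 230, 182, 166, 149, 85, 138, 224, 224, 177, 168, 147, 85, 119, 219] slot edges front/back top pred rows [[246.7, 129.8], [245.2, 126.0]]
250 [230, 228, 228, 229, 216, 174, 170, 107, 68, 158, 228, 210, 173, 173, 109, 66, 158, 225] slot edges front/back top pred rows [[250.6, 129.5], [249.1, 125.7]]
cols row127 [63, 64, 64, 61, 81, 100, 98, 120, 138, 136, 134, 131, 158, 175, 173, 201, 220, 151, 131, 171, 168, 168, 167, 168] row126 [111, 111, 107, 106, 104, 98, 91, 89, 85, 80, 76, 74, 68, 65, 68, 65, 59, 93, 150, 172, 167, 167, 168, 166]
[250.34937012 127.58147713]
[254.56035036 127.29658652]
[110, 108, 104, 94, 94, 82, 71, 73, 76, 77, 78, 78, 77, 78, 72, 77, 70, 46, 38, 40, 40, 41, 41, 39, 41, 42, 40, 39, 41, 41, 37, 38, 38, 29, 138, 223, 229, 226]
[475.27163213 205.40302664 129.64631677] [211.27642355 131.7388982 ] [212.02684064 157.16700405] [211.62861481 139.56697369]
row136 chuck body [192, 229, 231, 188, 80, 33, 37, 40, 38, 40, 40, 39, 39, 38, 40, 37, 36, 28, 54, 193, 231, 227, 226, 226] [211.11317015 144.92880511]
```

```bash
python3 - <<'E'
from h import *
b=optics.capture("top");g=b["img"].mean(2)
for rr in(166,170,174):
    print(rr,[int(v) for v in g[rr,134:164]],[proj(b,[atz(b,149,rr,115)[0],y,115])[0].round(2) for y in(232,215.5,194.5,178)])
print([int(v) for v in g[152:184,149]],proj(b,[584.5,205,115]))
E
```

```text
166 [37, 49, 78, 109, 126, 129, 128, 126, 124, 118, 121, 159, 172, 173, 173, 173, 173, 170, 162, 143, 130, 127, 126, 123, 114, 113, 145, 166, 171, 172] [np.float64(137.93), np.float64(144.73), np.float64(153.38), np.float64(160.17)]
170 [20, 13, 12, 14, 28, 56, 93, 118, 122, 116, 121, 160, 173, 173, 173, 173, 172, 171, 166, 152, 132, 126, 124, 121, 114, 121, 159, 172, 172, 172] [np.float64(137.89), np.float64(144.69), np.float64(153.34), np.float64(160.14)]
174 [23, 14, 12, 12, 12, 12, 13, 25, 52, 79, 114, 160, 173, 173, 174, 174, 174, 174, 167, 150, 131, 124, 123, 119, 110, 118, 160, 172, 172, 172] [np.float64(137.84), np.float64(144.65), np.float64(153.31), np.float64(160.11)]
[124, 124, 124, 124, 125, 125, 124, 124, 125, 140, 162, 171, 173, 172, 173, 172, 172, 172, 173, 173, 173, 174, 174, 174, 174, 174, 175, 173, 174, 174, 171, 165] [149.09772115 161.25199028]
```

Top view gives the slot mid at y≈205.5; the side view suggests slightly less. I enter at y≈204.7 and feel for side contact.

```bash
python3 -m jog '[{"x":0.008,"y":0.0007,"z":0,"wx":0,"wy":0,"wz":0},{"x":0.018,"y":0.0007,"z":0,"wx":0,"wy":0,"wz":0},{"x":0.028,"y":0.0007,"z":0,"wx":0,"wy":0,"wz":0},{"x":0.038,"y":0.0007,"z":0,"wx":0,"wy":0,"wz":0},{"x":0.046,"y":0.0007,"z":0,"wx":0,"wy":0,"wz":0},{"x":0.052,"y":0.0007,"z":0,"wx":0,"wy":0,"wz":0},{"x":0.058,"y":0.0007,"z":0,"wx":0,"wy":0,"wz":0},{"x":0.064,"y":0.0007,"z":0,"wx":0,"wy":0,"wz":0},{"x":0.064,"y":0.0007,"z":0,"wx":0,"wy":0,"wz":0}]'
```

```text
clock: 15.4
tool_pos: [539.8, 204.6, 129.3]
eef_rot: [1.0, -0.0, 0.0, 0.0]
contact_force: [0.4, 0.4, -3.6]
opening: 17.7
```

```bash
python3 -m jog '[{"x":0.005,"y":0,"z":0,"wx":0,"wy":0,"wz":0},{"x":0.01,"y":0,"z":0,"wx":0,"wy":0,"wz":0},{"x":0.015,"y":0,"z":0,"wx":0,"wy":0,"wz":0},{"x":0.015,"y":0,"z":0,"wx":0,"wy":0,"wz":0}]'
```

```text
clock: 15.8
tool_pos: [554.9, 204.7, 129.4]
eef_rot: [1.0, -0.0, 0.0, -0.0]
contact_force: [1.3, 1.3, -1.9]
opening: 17.1
```

```bash
python3 -m jog '[{"x":0.006,"y":0,"z":0,"wx":0,"wy":0,"wz":0},{"x":0.012,"y":0,"z":0,"wx":0,"wy":0,"wz":0},{"x":0.018,"y":0,"z":0,"wx":0,"wy":0,"wz":0},{"x":0.018,"y":0,"z":0,"wx":0,"wy":0,"wz":0}]'
```

```text
clock: 16.2
tool_pos: [573.1, 204.7, 129.3]
eef_rot: [1.0, -0.0, 0.001, -0.0]
contact_force: [1.1, 1.0, -2.5]
opening: 17.4
```

```bash
python3 -m jog '[{"x":0.001,"y":0,"z":0,"wx":0,"wy":0,"wz":0},{"x":0.002,"y":0,"z":0,"wx":0,"wy":0,"wz":0},{"x":0.003,"y":0,"z":0,"wx":0,"wy":0,"wz":0},{"x":0.003,"y":0,"z":0,"wx":0,"wy":0,"wz":0}]'
```

```text
clock: 16.6
tool_pos: [575.0, 204.7, 129.4]
eef_rot: [1.0, -0.0, -0.0, 0.0]
contact_force: [-1.1, 0.7, -2.7]
opening: 17.3
```

```bash
python3 -m jog '[{"x":0.001,"y":0,"z":0,"wx":0,"wy":0,"wz":0},{"x":0.001,"y":0,"z":0,"wx":0,"wy":0,"wz":0}]'
```

```text
clock: 16.8
tool_pos: [576.1, 204.7, 129.4]
eef_rot: [1.0, -0.0, 0.0, 0.0]
contact_force: [-0.8, 2.0, -4.1]
opening: 17.5
```

```bash
python3 -m jog '[{"x":0.001,"y":0,"z":0,"wx":0,"wy":0,"wz":0},{"x":0.001,"y":0,"z":0,"wx":0,"wy":0,"wz":0}]'
```

```text
clock: 17.0
tool_pos: [577.1, 204.6, 129.4]
eef_rot: [1.0, -0.0, 0.0, 0.0]
contact_force: [-0.3, 0.9, -2.7]
opening: 17.6
```

```bash
python3 -m jog '[{"x":0.0005,"y":-0.0008,"z":0,"wx":0,"wy":0,"wz":0},{"x":0.001,"y":-0.0008,"z":0,"wx":0,"wy":0,"wz":0},{"x":0.001,"y":-0.0008,"z":0,"wx":0,"wy":0,"wz":0}]'
```

```text
clock: 17.3
tool_pos: [578.3, 205.2, 129.4]
eef_rot: [1.0, -0.0, 0.0, 0.0]
contact_force: [-0.2, 0.2, -3.9]
opening: 17.5
```

```bash
python3 -m jog '[{"x":0.001,"y":0,"z":0,"wx":0,"wy":0,"wz":0},{"x":0.001,"y":0,"z":0,"wx":0,"wy":0,"wz":0}]'; python3 - <<'E'
from h import *
f=[]
for i in range(4):
    a=optics.capture("side");s=readout.state();f.append(s["contact_force"])
print(np.mean(f,0),s["tool_pos"],s["torque"])
E
```

```text
clock: 17.5
tool_pos: [578.8, 205.3, 129.3]
eef_rot: [1.0, -0.0, -0.0, 0.0]
contact_force: [-0.7, -0.4, -3.0]
opening: 17.5
[-1.14646458 -0.61067391 -2.89202857] [578.85784503 205.32077268 129.36347203] [-0.08386703  0.34148202 -0.02356486]
```

```bash
python3 -m jog '[{"x":0.001,"y":0,"z":0,"wx":0,"wy":0,"wz":0},{"x":0.001,"y":0,"z":0,"wx":0,"wy":0,"wz":0}]'; python3 - <<'E'
from h import *
f=[]
for i in range(4):
    a=optics.capture("side");s=readout.state();f.append(s["contact_force"])
print(np.mean(f,0),s["tool_pos"],s["torque"])
E
```

```text
clock: 17.9
tool_pos: [579.2, 205.3, 129.3]
eef_rot: [1.0, 0.0, -0.001, 0.0]
contact_force: [-5.6, -1.0, -0.0]
opening: 17.4
[-5.15840505 -0.95049514 -0.42918685] [579.16695451 205.34863537 129.31404136] [-0.08775512  0.94471606 -0.01803178]
```

Back wall found at TCP x≈578.8. I back off about 2 mm to the hang centre and lower until the flange takes the weight.

```bash
python3 -m jog '[{"x":-0.002,"y":0,"z":0,"wx":0,"wy":0,"wz":0},{"x":-0.004,"y":0,"z":0.001,"wx":0,"wy":0,"wz":0},{"x":-0.004,"y":0,"z":0.002,"wx":0,"wy":0,"wz":0},{"x":-0.004,"y":0,"z":0.002,"wx":0,"wy":0,"wz":0}]'
```

```text
clock: 18.5
tool_pos: [576.2, 205.4, 127.2]
eef_rot: [1.0, 0.0, 0.0, 0.0]
contact_force: [0.1, -0.0, -3.6]
opening: 17.1
```

```bash
python3 -m jog '[{"x":0,"y":0,"z":0.001,"wx":0,"wy":0,"wz":0},{"x":0,"y":0,"z":0.001,"wx":0,"wy":0,"wz":0}]'
```

```text
clock: 18.7
tool_pos: [576.1, 205.4, 126.2]
eef_rot: [1.0, -0.0, 0.0, 0.0]
contact_force: [0.1, 0.5, -3.1]
opening: 17.2
```

```bash
python3 -m jog '[{"x":0,"y":0,"z":0.001,"wx":0,"wy":0,"wz":0},{"x":0,"y":0,"z":0.001,"wx":0,"wy":0,"wz":0}]'
```

```text
clock: 18.9
tool_pos: [576.0, 205.4, 125.2]
eef_rot: [1.0, -0.0, -0.0, 0.0]
contact_force: [-0.7, 0.4, -3.2]
opening: 17.6
```

```bash
python3 -m jog '[{"x":0,"y":0,"z":0.0007,"wx":0,"wy":0,"wz":0},{"x":0,"y":0,"z":0.0007,"wx":0,"wy":0,"wz":0}]'
```

```text
clock: 19.1
tool_pos: [576.1, 205.4, 125.1]
eef_rot: [1.0, -0.0, 0.0, 0.0]
contact_force: [-1.9, 0.1, 1.3]
opening: 17.1
```

```bash
python3 -m jog '[{"x":0,"y":0,"z":0.0007,"wx":0,"wy":0,"wz":0},{"x":0,"y":0,"z":0.0007,"wx":0,"wy":0,"wz":0}]'
```

```text
clock: 19.3
tool_pos: [576.1, 205.4, 125.1]
eef_rot: [1.0, 0.0, 0.0, -0.0]
contact_force: [-3.1, -1.1, 5.4]
opening: 17.6
```

The flange rests on the plate: force is up 8 N and z has stopped at 125.1. I relax slightly, open, and rise.

```bash
python3 -m jog '[{"x":0,"y":0,"z":-0.0009,"wx":0,"wy":0,"wz":0},{"x":0,"y":0,"z":-0.0009,"wx":0,"wy":0,"wz":0}]'; python3 -m jog '[{"x":0,"y":0,"z":0,"wx":0,"wy":0,"wz":0},{"x":0,"y":0,"z":0,"wx":0,"wy":0,"wz":0},{"x":0,"y":0,"z":0,"wx":0,"wy":0,"wz":0},{"x":0,"y":0,"z":0,"wx":0,"wy":0,"wz":0},{"x":0,"y":0,"z":0,"wx":0,"wy":0,"wz":0},{"x":0,"y":0,"z":0,"wx":0,"wy":0,"wz":0}]' 60
```

```text
clock: 19.5
tool_pos: [576.2, 205.5, 125.1]
eef_rot: [1.0, -0.0, 0.0, -0.0]
contact_force: [-1.6, -0.5, 2.0]
opening: 17.4
clock: 20.1
tool_pos: [576.1, 205.4, 124.9]
eef_rot: [1.0, -0.0, 0.0, 0.0]
contact_force: [-0.6, -0.6, -0.0]
opening: 54.7
```

```bash
python3 -m jog '[{"x":0,"y":0,"z":-0.01,"wx":0,"wy":0,"wz":0},{"x":0,"y":0,"z":-0.03,"wx":0,"wy":0,"wz":0},{"x":0,"y":0,"z":-0.06,"wx":0,"wy":0,"wz":0},{"x":0,"y":0,"z":-0.09,"wx":0,"wy":0,"wz":0},{"x":-0.03,"y":0,"z":-0.1,"wx":0,"wy":0,"wz":0},{"x":-0.07,"y":0,"z":-0.1,"wx":0,"wy":0,"wz":0},{"x":-0.12,"y":0,"z":-0.1,"wx":0,"wy":0,"wz":0},{"x":-0.15,"y":0,"z":-0.1,"wx":0,"wy":0,"wz":0},{"x":-0.15,"y":0,"z":-0.1,"wx":0,"wy":0,"wz":0}]'
python3 - <<'E'
from h import *
a=optics.capture("side");b=optics.capture("top")
A=crop(a,215,90,80,100,6);B=crop(b,130,140,40,60,10)[:,:190*2]
im=np.zeros((600,800,3),np.uint8);im[:,:480]=A;B=cv2.resize(crop(b,133,140,32,60,10),(320,600));im[:,480:]=B
cv2.imwrite("pics/l.png",im)
for d in(0,-20,-72):print(((proj(a,[577,205.4,115+d])-[215,90])*6).round(1))
E
```

```text
clock: 21.0
tool_pos: [422.7, 205.6, 226.1]
eef_rot: [1.0, 0.001, -0.0, -0.0]
contact_force: [1.0, 0.6, 0.5]
opening: 55.1
[219.1 224.6]
[218.5 268.4]
[217.  378.6]
```

The viewer is used up, so I verify numerically.

```bash
python3 - <<'E'
from h import *
a=optics.capture("side");g=a["img"].mean(2)
X=np.array([577,205.4,0])
for n,z,dy in(("grip top",163,0),("flange under front",115,-16.7),("face front",95,-18.6),("nose front",43,-12.7)):print(n,proj(a,X+[0,dy,z]).round(1))
for c in(250,252,254):print(c,[(int(v)) for v in g[100:165,c]])
for z in(85,60):
    u=proj(a,X+[0,-19,z]).round().astype(int);print(z,u,[int(v) for v in g[u[1],u[0]-14:u[0]+15]])
for t in("arbor_mid","chuck"):
    for n in("side","top"):
        p=optics.capture(n)
        for d in optics.trace(t,p)[:4]:print(t,n,round(d["confidence"],2),np.round(d["bbox"],1))
s=readout.state();print(s["clock"])
E
```

```text
grip top [251.8 109.4]
flange under front [252.7 130.5]
face front [252.8 138.2]
nose front [252.  155.5]
250 [116, 114, 113, 113, 114, 114, 114, 112, 114, 121, 163, 133, 83, 56, 61, 57, 69, 71, 70, 73, 72, 71, 70, 72, 72, 70, 74, 70, 73, 75, 71, 71, 78, 74, 68, 72, 76, 56, 41, 39, 39, 38, 40, 39, 39, 37, 39, 38, 39, 38, 39, 34, 35, 33, 60, 212, 227, 224, 224, 223, 222, 221, 221, 221, 219]
252 [115, 114, 116, 115, 114, 115, 116, 116, 112, 154, 164, 154, 96, 64, 65, 57, 71, 74, 73, 74, 75, 73, 73, 74, 73, 74, 76, 71, 73, 74, 73, 68, 76, 75, 68, 71, 78, 60, 41, 39, 40, 39, 39, 41, 38, 37, 41, 37, 40, 38, 38, 37, 37, 33, 45, 213, 227, 223, 223, 223, 221, 222, 222, 221, 218]
254 [116, 115, 116, 114, 115, 115, 116, 117, 117, 114, 159, 134, 82, 53, 52, 57, 64, 65, 64, 63, 63, 64, 64, 63, 65, 65, 66, 63, 66, 72, 63, 134, 96, 73, 71, 72, 74, 50, 37, 39, 37, 37, 36, 37, 38, 39, 39, 37, 36, 37, 36, 32, 30, 48, 178, 224, 226, 222, 222, 221, 220, 221, 221, 220, 221]
85 [253 142] [225, 224, 224, 227, 214, 128, 25, 34, 35, 39, 38, 40, 40, 39, 38, 36, 37, 37, 34, 22, 166, 216, 215, 155, 172, 214, 159, 94, 95]
60 [253 151] [222, 220, 222, 224, 223, 223, 231, 171, 48, 30, 37, 34, 36, 37, 36, 32, 23, 133, 214, 229, 225, 222, 223, 223, 224, 224, 225, 224, 226]
arbor_mid side 0.63 [229.5 224.   22.8  37.6]
arbor_mid side 0.6 [285.9 219.2  15.5  42.5]
arbor_mid side 0.6 [230.1 289.   18.5  44.7]
arbor_mid side 0.52 [250.5 127.   11.8  25.4]
arbor_mid top 0.68 [148.  163.1  15.4  13.9]
arbor_mid top 0.55 [271.1 159.3   6.3   9.6]
arbor_mid top 0.52 [341.8 215.6  16.7  11.8]
chuck side 0.62 [251.2 145.8  12.3  15.2]
21.55
```

```bash
python3 -c "
from station import r
print(r.job_done())"
```

```text
the job is handed in; nothing more can be done
None
```

The arbor, with the chuck pressed onto its taper, is hanging at the back of the fork's slot. The gripper is clear, and I handed the job in at about 21.6 s of the 58 s allowed.

- **Pressing:** I pressed the arbor into the chuck in small steps to about 27.4 N measured (about 28.5 N including the tool's weight). Adding about 2 N for the chuck standing in it, the nest felt about 31 N at most, under the 35 N limit.
- **Lift:** The pair came out together, and the measured weight rose by roughly the chuck's 2 N.
- **Hanging:** I felt for the back wall of the slot (about 5 N), backed off to about 2.5 mm short of it, and lowered the flange onto the plate. I then opened the gripper and retreated.

**Last checks:**
- **Still hanging:** After release, the camera numbers show the chuck's face and nose about 1 pixel from where a flush, hung pair should appear. That is the same offset I saw before pressing.
- **Flushness:** This is inferred from those images and the force, and is only good to about 1 mm. The arbor's top edge disagreed, sitting about 0.8 pixel the other way. I put that down to calibration, since it was about 0.5 pixel off the same way in the rack.
- **Final picture:** I did not view it, because the 12-picture limit was already reached.
- **Slot position:** The two cameras disagreed by 2–3 mm on the slot's sideways position, so I settled it by contact force.

I did not touch the punch, the look-alikes or the other things on the bench.

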